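# Free the sample block: knock the pivot peg home, hold the index plunger out

## Robot

A 7-joint arm with a two-finger parallel gripper is mounted at the origin on the work surface. World frame = base frame: x ahead of the robot, y to its left, z up, the work surface at z = 0. Lengths are in m, angles in rad, forces in N, time in s.
With the tool pointing down it reaches from about 0.4 to 0.85 m from the base axis. Payload 10.4 kg.
Tool frame: the origin (TCP) lies where the fingers leave the gripper's body, on its centre line; the fingertips stand 70 mm ahead of it and the grasp point (between the pads) lies r.grip_depth ahead of it (r.grip_depth is the distance from the TCP to the grasp point, in m); z points along the fingers, y is the direction in which the jaws open and shut (so a half turn about z gives the same grasp; the last joint's range is limited). The gripper opens to 87 mm and grips with 3 to 60 N. Pads are 19 mm wide; open, the fingers measure 117 mm over their backs; the gripper's body (75 mm by 190 mm) begins 51 mm behind the grasp point.
Start: joints at [1.207, 0.332, -0.065, 1.46, 0.022, 1.35, -0.088], TCP at [0.209, -0.589, 0.292] pointing down, gripper open.
Joint ranges: [-2.6, 2.6], [-0.5, 2.12], [-1.47, 1.34], [0.16, 2.42], [-1.27, 4.41], [0.06, 2.06], [-2.6, 2.6]. Speed limits (rad/s): [2.22, 2.22, 2.79, 2.79, 3.14, 3.14, 3.14].

## Interface

Orientations are given as a unit quaternion [x, y, z, w].
In Python, from bench import monitor, viewer, workorder, nets, r gives the robot as it stands.
- The arm moves only by the tool drive_tool, never from a script. Its argument "plan" is a list of rows, each an object of numbers: "rx", "ry", "rz": the turn, a rotation vector about the tool's x, y, z in units of 360 degrees (1.0 is 360 degrees); "x", "y", "z": the shift along the tool's x, y, z in units of 1000 mm (1.0 is 1000 mm); "fingers": the opening, from 0 (shut) to 1 (fully open). In form: [{"rx": .., "ry": .., "rz": .., "x": .., "y": .., "z": .., "fingers": ..}, ...]. A call has 1 to 12 rows; each row is the pose to reach, as a shift and turn from the pose commanded when the call began, along the tool's axes at that moment, turning the shorter way round; what a row does not reach only later rows make up. A row lasts 1/8 s, in which the tool goes at most 62.5 mm and 10.7 degrees, less where a joint would pass 70% of its speed; a pose out of reach is approached as far as the arm can. A call with a number of a shift or a turn outside -1 to 1 is refused whole. A call with a gripper value outside its range is refused whole. The fingers move at their own pace and stop on an object; "squeeze" is the grip in N (left out, the last holds). Time passes only in rows, so rows that repeat a pose let the fingers close. It gives the time, the measured TCP pose, the force and the opening at its end, in the units of the state.
- monitor.read_state(): the state, without advancing time (a new reading comes with each control period).
- viewer.camera(name): name is "scene" or "side" or "wrist"; returns a dict with "color" (480x640x3 uint8, red, green, blue), "depth" (480x640 float32, m along the optical axis (not along the pixel's ray), 0 where there is no reading), "camera_matrix" (3x3 intrinsics, pixels), "D" ([k1, k2, p1, p2, k3] as OpenCV has them; the pictures are not rectified), "xyz" and "rotation" of the camera in the world. Camera axes: x right, y down, z forward; pixel columns grow to the right and rows downward; lengths in m; the calibration is good to about 2 mm. A picture is of the moment at which its call begins.
- workorder.close_job(): hands the job in, once; it reports no verdict.
Trained networks look in the newest picture that a camera, given by its name, has taken for a name from the list of things; names that differ only in an ending like _2 or _b are one class to them, and where a whole thing is asked for, a point or a joint stands for the part that bears it (a point fixed in the world has none). Each returns a list of dicts, best first, with "confidence" (0 to 1); they miss things now and then, are a little off and sometimes report something else, mostly with a low value. They report only what shows in the picture. A call takes as long as a camera call.
- nets.find_in(label, camera): "centre" ([x, y, z] in m, in world coordinates, good to about 4 mm: the middle of the surface that is visible of it).
- nets.regions_of(label, camera): "region" (480x640 bool, what is visible of it).
The state is a dict: "time": time; "joint_positions": joint angles; "joint_vel": joint speeds; "joint_torque": joint torques, N m; "ee_pos": TCP position; "eef_rot": TCP orientation; "ft_force": force on the tool from outside, world axes, zero at the start; "torque": the same for the moment, N m; "width": finger opening in m.
Only numpy, scipy, OpenCV 4.12 (cv2) and the standard library are available. Lean on these libraries where they do the work, as an engineer would, in place of code of your own. Each camera call takes 0.05 s, during which the arm holds its last target.

## Task

Free the sample block on the dock so that it can be swung out: with the mallet, knock the steel pivot peg at one end of the block fully home, then stand the mallet back on the bench the way you found it. Then pull the black knob of the spring index plunger at the other end fully up, so that its pin is well clear of the seat hole, and finish while still holding it up: do not let go. Touch the peg only with the mallet, and leave the tube rack, the bottle and the jar where they are.

Things in the scene. Friction and masses are not known exactly. Their poses are not given: they have to be found in the camera images.
- dock: Fixed dock: grey base plate 150 x 300 mm (x, y), top 20 mm up; aluminium sample block 115 x 88 mm in its middle (top 54 mm up) with a flat tongue (50 mm wide, top 40 mm up, with a seat hole) towards each end. Origin: centre of the underside. Peg and plunger stand 100 mm from it along the dock's y, one at each end; which end and the dock's yaw vary.
- peg_top (a point): Centre of the top of the pivot peg, an upright steel pin 16 mm in diameter standing 20 mm (undriven) above a flat dark steel housing 56 x 56 mm, whose top is 60 mm above the bench; a collar 28 mm wide and 2 mm high surrounds it. This point is 80 mm above the bench undriven, 65 mm when fully home at its stop.
- peg (a joint): How far the peg is driven down, in m: 0 fully up, 0.015 fully home. It starts anywhere from 0 to 0.004. It is sprung and stiff: it needs about 5 N to move, 7 N at the bottom (more if fast), and stays wherever it is driven.
- plunger_knob (a point): Centre (half-way up) of the index plunger's black upright round knob: 26 mm in diameter, 31 mm tall, with a 32 mm rim round its top 10 mm. 112 mm above the bench seated, 132 mm fully pulled. Below it: steel barrel 18 mm in diameter (25 mm at its foot), then a bridge 50 mm wide along the dock's y, top 74 mm above the bench. Nothing near is higher.
- plunger (a joint): How far the plunger is pulled straight up, in m: 0 seated (its 8 mm pin 12 mm deep in the seat hole), 0.020 fully pulled, at its stop (pin tip 8 mm above the hole). The spring pulls back with 4 N seated, 10 N fully pulled; it does not latch.
- mallet_grip (a point): Point to grip the mallet by: middle of the handle's section, 42 mm from the head's axis, 32 mm above the bench at the start. The wooden handle is level, 22 mm wide and 24 mm tall, and ends 140 mm from the head's axis. Axes: z up, x from the handle towards the head.
- mallet_face (a point): Centre of the lower striking face of the mallet's round black rubber head, an upright cylinder 44 mm in diameter and 64 mm tall, which stands on this face on the bench at the start; the handle comes out half-way up. Axes as mallet_grip. Mallet mass about 0.3 to 0.5 kg, nearly all in the head.
- mallet: The whole mallet; same point and axes as mallet_face.
- rack: Bystander: loose yellow tube rack, 85 x 120 x 40 mm, origin at the centre of its underside.
- bottle: Bystander: loose amber glass bottle, 54 mm in diameter, 120 mm tall, origin at the centre of its underside.
- jar: Bystander: loose white jar, 52 mm in diameter, 60 mm tall, origin at the centre of its underside.

How it is judged:
On the way, in this order (a step that is already met when the one before it is completed fails the run):
1. the peg is driven home by the mallet (value of joint peg above 0.0115 m and contact force between mallet and peg above 0.5 N and value of joint plunger below 0.004 m), for 0.02 s.
2. the mallet stands on the bench again, let go (height (world z) of mallet_face below 0.006 m and angle between mallet_face's own z axis and vertical below 0.15 rad and contact force between each of the fingers, the arm and mallet below 0.1 N and linear speed of mallet below 0.02 m/s and value of joint plunger below 0.004 m), for 0.2 s.
3. the plunger is pulled fully up in the fingers (value of joint plunger above 0.017 m and contact force between the fingers and plunger above 1 N), for 0.2 s.
At the end, for the whole second after the job is handed in: The plunger is held pulled up at least 17 of its 20 mm by the fingers, still; the peg is driven at least 11.5 of its 15 mm; the mallet stands upright on a face on the bench (within about 8 degrees), let go and still (all of step 3 and value of joint peg above 0.0115 m and height (world z) of mallet_face below 0.006 m and angle between mallet_face's own z axis and vertical below 0.15 rad and contact force between each of the fingers, the arm and mallet below 0.1 N and linear speed of mallet below 0.02 m/s and velocity of joint plunger below 0.01 m/s and contact force between mallet and plunger below 0.1 N); the arm keeps its last pose, push and grip.
It fails at once if the gripper or arm touches the peg (contact force between any of the fingers, the arm and peg above 1 N).
It fails at once if a bystander is displaced or tipped (distance of any of rack, bottle, jar from where it was at the start of the episode above 0.025 m or angle between any of rack, bottle, jar's own z axis and vertical above 0.4 rad).
It also fails if it takes over 53 s, if anything falls off the work surface, if the arm or the gripper's body presses on something with over 40 N, if the wrist force passes 120 N, or if a joint passes its speed limit or range.

## Working session

There is one attempt and no reset: what is moved stays moved. The work goes in short steps, Python scripts to look and compute and a tool call to move; the robot and the scene stay as the last step left them, time stands still between calls to the robot, and variables do not carry over. Pictures are saved under pics/ and viewed, and the job is handed in when it is done.

Besides the shell and the picture viewer there is one more tool, called after ">>>" as name(argument=value, ...) on one line, values as JSON. drive_tool: Moves the arm, as the interface text tells. Its arguments: {"type":"object","properties":{"plan":{"type":"array","items":{"type":"object","properties":{"rx":{"type":"number","minimum":-1,"maximum":1},"ry":{"type":"number","minimum":-1,"maximum":1},"rz":{"type":"number","minimum":-1,"maximum":1},"x":{"type":"number","minimum":-1,"maximum":1},"y":{"type":"number","minimum":-1,"maximum":1},"z":{"type":"number","minimum":-1,"maximum":1},"fingers":{"type":"number"}}}},"squeeze":{"type":"number"}},"required":["plan"]}

```bash
mkdir -p pics; ls
cat > h.py <<'E'
from bench import monitor, viewer, workorder, nets, r
import numpy as np, cv2
from scipy.spatial.transform import Rotation as R
def snap(c,n):
    d=viewer.camera(c); cv2.imwrite(f'pics/{n}.png',d['color'][...,::-1]); return d
def cloud(d):
    h,w=d['depth'].shape
    u,v=np.meshgrid(np.arange(w),np.arange(h))
    p=cv2.undistortPoints(np.stack([u,v],-1).reshape(-1,1,2).astype(np.float64),np.array(d['camera_matrix']),np.array(d['D'])).reshape(h,w,2)
    z=d['depth']; P=np.stack([p[...,0]*z,p[...,1]*z,z],-1)
    Rm=np.array(d['rotation']); 
    if Rm.shape!=(3,3): Rm=R.from_quat(Rm).as_matrix()
    W=P@Rm.T+np.array(d['xyz']); W[z==0]=np.nan
    return W
E
python3 - <<'E'
from h import *
s=monitor.read_state()
for k,v in s.items(): print(k,np.round(v,4))
print(r.grip_depth)
for c in ['scene','side','wrist']:
    d=snap(c,c+'0'); print(c,np.round(d['xyz'],3),np.round(d['rotation'],3).tolist())
    for l in ['dock','peg_top','plunger_knob','mallet_grip','mallet_face','mallet','rack','bottle','jar']:
        print(l,[(np.round(x['centre'],4).tolist(),round(x['confidence'],2)) for x in nets.find_in(l,c)[:2]])
E
```

```text
pics
time 0.0
joint_positions [ 1.2074  0.3329 -0.0647  1.4609  0.0216  1.3499 -0.0885]
joint_vel [ 0.0006 -0.0006  0.0004  0.0007 -0.0002  0.0012 -0.0015]
joint_torque [-4.00000e-04 -6.23253e+01  2.44000e-02 -3.89903e+01 -6.13000e-02
  3.97000e-02  1.00000e-04]
ee_pos [ 0.2088 -0.5888  0.2915]
eef_rot [ 9.855e-01  1.696e-01 -2.000e-04 -7.000e-04]
ft_force [-0.5092 -0.5424 -0.4391]
torque [-0.0108 -0.007  -0.0458]
width 0.0873
0.051
scene [1.254 0.386 0.774] [0.503, 0.764, -0.342, -0.215]
dock [([0.6109, 0.0176, 0.0215], 0.61), ([0.565, 0.1056, 0.128], 0.25)]
peg_top [([0.5929, -0.0906, 0.0708], 0.57)]
plunger_knob [([0.5678, 0.1084, 0.1285], 0.69)]
mallet_grip [([0.5034, -0.268, 0.043], 0.69)]
mallet_face [([0.5046, -0.2684, 0.0417], 0.96), ([0.6219, 0.3967, 0.0463], 0.45)]
mallet [([0.4986, -0.2649, 0.0409], 0.7)]
rack [([0.4884, 0.4512, 0.038], 0.76)]
bottle [([0.7097, -0.2546, 0.0681], 0.92)]
jar [([0.6235, 0.3964, 0.0493], 0.82)]
side [-0.071  0.778  0.661] [-0.298, 0.811, -0.472, 0.174]
dock [([0.5364, 0.0481, 0.0221], 0.69), ([0.5921, -0.0891, 0.0719], 0.49)]
peg_top [([0.5376, 0.049, 0.0204], 0.68), ([0.5888, -0.0894, 0.0714], 0.55)]
plunger_knob [([0.5495, 0.1093, 0.1205], 0.53)]
mallet_grip [([0.4696, -0.2704, 0.0353], 0.61)]
mallet_face []
mallet []
rack [([0.4522, 0.4601, 0.0392], 0.56)]
bottle [([0.6872, -0.2497, 0.0588], 0.65)]
jar [([0.599, 0.4073, 0.0439], 0.64)]
wrist [ 0.279 -0.563  0.385] [0.809, -0.571, -0.079, 0.113]
dock []
peg_top []
plunger_knob []
mallet_grip []
mallet_face []
mallet []
rack []
bottle []
jar []
```

View pics/scene0.png

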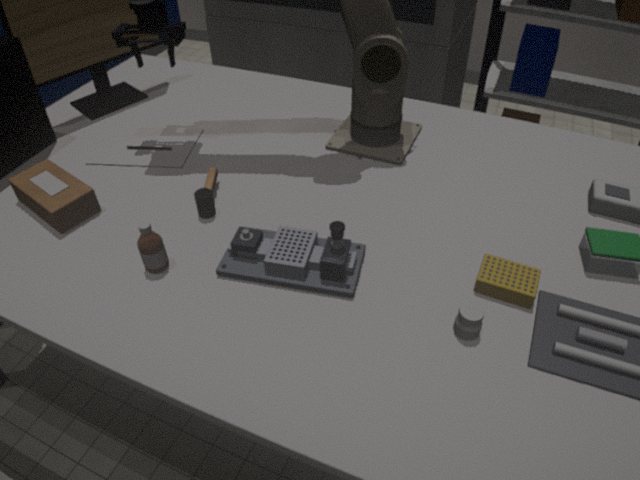

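View pics/side0.png

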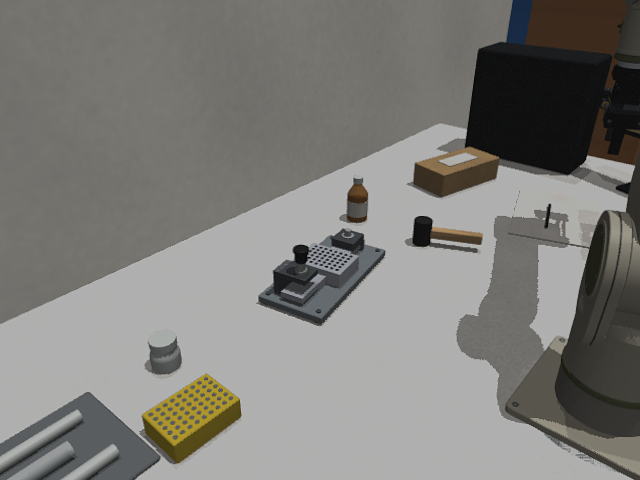

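View pics/wrist0.png

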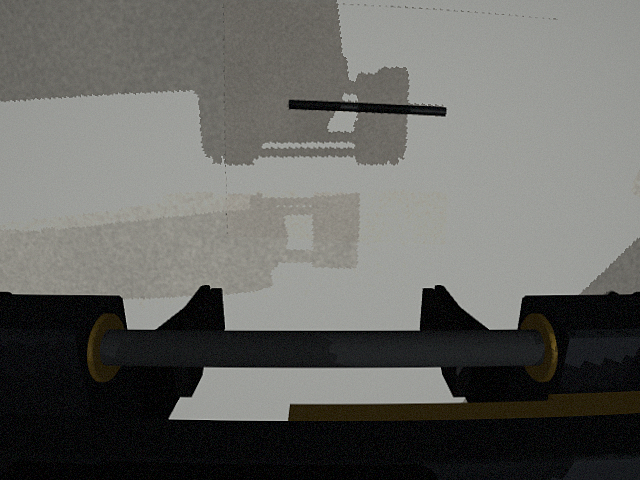

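The scene view shows the mallet head at about (205,203) with its handle pointing toward the robot. The peg is on the left housing near (246,235), the knob near (337,230), and the bottle is at (152,250). Next I'll measure from the point clouds.

Run:
```python
from h import *
C={}
for c in ['scene','side']:
    d=snap(c,c+'1'); C[c]=cloud(d); np.save(c+'.npy',C[c])
    W=C[c].reshape(-1,3); W=W[~np.isnan(W[:,0])]
    def sel(x0,x1,y0,y1,z0,z1): return W[(W[:,0]>x0)&(W[:,0]<x1)&(W[:,1]>y0)&(W[:,1]<y1)&(W[:,2]>z0)&(W[:,2]<z1)]
    print(c,'bench z',np.median(sel(.5,.7,.2,.3,-.05,.05)[:,2]))
    def circ(P,rad=None):
        A=np.c_[2*P[:,:2],np.ones(len(P))]; s=np.linalg.lstsq(A,(P[:,:2]**2).sum(1),rcond=None)[0]
        return s[:2],np.sqrt(s[2]+s[0]**2+s[1]**2)
    for n,a in dict(headtop=(.44,.58,-.33,-.2,.057,.075),handtop=(.3,.58,-.36,-.2,.036,.052),pegtop=(.55,.64,-.14,-.05,.068,.09),peghouse=(.53,.66,-.16,-.03,.055,.064),knobtop=(.52,.6,.07,.15,.119,.14),bridge=(.5,.65,.03,.18,.069,.079),bottle=(.65,.75,-.3,-.2,.01,.13),jar=(.55,.7,.35,.45,.05,.07)).items():
        P=sel(*a)
        if len(P)<5: print(n,len(P)); continue
        print(n,len(P),'mean',P.mean(0).round(4),'min',P.min(0).round(4),'max',P.max(0).round(4),'midrect',np.round(cv2.minAreaRect((P[:,:2]*1000).astype(np.float32)),1) if 0 else cv2.minAreaRect((P[:,:2]*1000).astype(np.float32)))
        if n=='handtop':
            v=np.linalg.svd(P[:,:2]-P[:,:2].mean(0),full_matrices=False)[2][0]; print('  dir deg',np.degrees(np.arctan2(v[1],v[0])))
```

```text
scene bench z -0.001372131124885767
headtop 175 mean [ 0.5031 -0.2654  0.0624] min [ 0.4788 -0.2893  0.0571] max [ 0.5245 -0.2439  0.0669] midrect ((500.0715637207031, -267.6800537109375), (46.659149169921875, 41.54350662231445), 32.66011047363281)
handtop 273 mean [ 0.4489 -0.2885  0.0422] min [ 0.3731 -0.3341  0.0361] max [ 0.5224 -0.2456  0.0517] midrect ((445.62677001953125, -286.5432434082031), (160.64393615722656, 42.20523452758789), 20.47722053527832)
  dir deg 25.705244195905003
pegtop 42 mean [ 0.5941 -0.0909  0.0739] min [ 0.5849 -0.0982  0.0683] max [ 0.6009 -0.0836  0.077 ] midrect ((592.6415405273438, -92.00663757324219), (13.918259620666504, 14.181642532348633), 47.741756439208984)
peghouse 418 mean [ 0.5955 -0.0888  0.0589] min [ 0.5346 -0.1215  0.055 ] max [ 0.6257 -0.0301  0.0638] midrect ((581.4926147460938, -74.66609954833984), (74.0604476928711, 98.07269287109375), 14.20693302154541)
knobtop 162 mean [0.5602 0.1042 0.1268] min [0.5431 0.0868 0.1197] max [0.5741 0.1185 0.1307] midrect ((558.5845947265625, 103.48777770996094), (30.879743576049805, 30.10318374633789)
[... 1666 characters left out ...]
3125, 108.49049377441406), (29.059621810913086, 29.575117111206055), 71.1087875366211)
bridge 495 mean [0.5676 0.1146 0.0729] min [0.5283 0.0786 0.069 ] max [0.6106 0.1427 0.079 ] midrect ((569.4088134765625, 111.02456665039062), (76.54364776611328, 53.68039321899414), 10.333160400390625)
bottle 737 mean [ 0.6884 -0.2523  0.0622] min [ 0.668  -0.2847  0.01  ] max [ 0.7194 -0.2345  0.1214] midrect ((693.8031005859375, -259.1433410644531), (52.2048225402832, 49.170223236083984), 3.6108837127685547)
jar 488 mean [0.6063 0.4017 0.0584] min [0.5854 0.3762 0.05  ] max [0.6342 0.4225 0.0627] midrect ((609.4794311523438, 399.8779602050781), (46.20911407470703, 46.10182189941406), 35.965965270996094)
```

```bash
cat >> h.py <<'E'
def delta(target,xang,cur=None):
    """target TCP xyz, tool pointing down with tool x at xang deg -> move numbers"""
    s=monitor.read_state(); q=R.from_quat(s['eef_rot'])
    a=np.radians(xang); M=np.array([[np.cos(a),np.sin(a),0],[np.sin(a),-np.cos(a),0],[0,0,-1]])
    t=q.inv().apply(np.array(target)-s['ee_pos']); rv=(q.inv()*R.from_matrix(M)).as_rotvec()/(2*np.pi)
    print('t',round(s['time'],2),'pos',np.round(s['ee_pos'],4),'xang',np.degrees(np.arctan2(*q.as_matrix()[[1,0],0])).round(2),'w',round(s['width'],4),'F',np.round(s['ft_force'],1))
    print('xyz',t.round(4),'rot',rv.round(4))
E
python3 -c "
from h import *
delta([.4627,-.2849,.22],27.5)"
```

```text
t 1.6 pos [ 0.2089 -0.5891  0.2923] xang 19.53 w 0.0869 F [-0.9 -0.2  0.1]
xyz [ 0.3409 -0.2019  0.0723] rot [ 0.     -0.     -0.0221]
```

>>> drive_tool(plan=[{"x":0.05,"y":-0.03,"z":0.01,"rz":-0.004,"fingers":1},{"x":0.1,"y":-0.06,"z":0.02,"rz":-0.008,"fingers":1},{"x":0.15,"y":-0.09,"z":0.03,"rz":-0.011,"fingers":1},{"x":0.2,"y":-0.12,"z":0.042,"rz":-0.014,"fingers":1},{"x":0.25,"y":-0.148,"z":0.053,"rz":-0.017,"fingers":1},{"x":0.29,"y":-0.172,"z":0.062,"rz":-0.019,"fingers":1},{"x":0.32,"y":-0.19,"z":0.068,"rz":-0.021,"fingers":1},{"x":0.341,"y":-0.202,"z":0.072,"rz":-0.022,"fingers":1},{"x":0.341,"y":-0.202,"z":0.072,"rz":-0.022,"fingers":1},{"x":0.341,"y":-0.202,"z":0.072,"rz":-0.022,"fingers":1},{"x":0.341,"y":-0.202,"z":0.072,"rz":-0.022,"fingers":1}], squeeze=60)

```text
validation failed for argument at $.pl...
```

Run:
```python
from h import *
d=snap('wrist','wrist1'); W=cloud(d).reshape(-1,3); W=W[~np.isnan(W[:,0])]
m=lambda z0,z1,x0=.3,x1=.56: W[(W[:,2]>z0)&(W[:,2]<z1)&(W[:,0]>x0)&(W[:,0]<x1)&(W[:,1]>-.36)&(W[:,1]<-.2)]
for n,P in dict(hand=m(.038,.05),head=m(.058,.07)).items():
    if len(P)<5: print(n,len(P));continue
    print(n,len(P),P.mean(0).round(4),cv2.minAreaRect((P[:,:2]*1000).astype(np.float32)),cv2.minEnclosingCircle((P[:,:2]*1000).astype(np.float32)))
delta([.4627,-.2849,.083],27.5)
```

```text
hand 0
head 0
t 1.65 pos [ 0.2089 -0.5891  0.2923] xang 19.53 w 0.0871 F [0.  0.2 1. ]
xyz [ 0.3409 -0.2019  0.2093] rot [ 0.      0.     -0.0221]
```

View pics/wrist1.png

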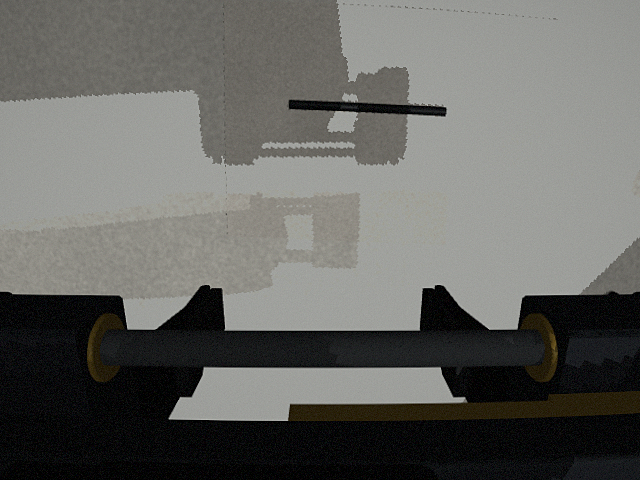

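The move was refused and the wrist picture hasn't changed. I'll retry with every key filled in.

>>> drive_tool(plan=[{"rx":0,"ry":0,"x":0.05,"y":-0.03,"z":0.01,"rz":-0.004,"fingers":1},{"rx":0,"ry":0,"x":0.1,"y":-0.06,"z":0.02,"rz":-0.008,"fingers":1},{"rx":0,"ry":0,"x":0.15,"y":-0.09,"z":0.03,"rz":-0.011,"fingers":1},{"rx":0,"ry":0,"x":0.2,"y":-0.12,"z":0.042,"rz":-0.014,"fingers":1},{"rx":0,"ry":0,"x":0.25,"y":-0.148,"z":0.053,"rz":-0.017,"fingers":1},{"rx":0,"ry":0,"x":0.29,"y":-0.172,"z":0.062,"rz":-0.019,"fingers":1},{"rx":0,"ry":0,"x":0.32,"y":-0.19,"z":0.068,"rz":-0.021,"fingers":1},{"rx":0,"ry":0,"x":0.341,"y":-0.202,"z":0.072,"rz":-0.022,"fingers":1},{"rx":0,"ry":0,"x":0.341,"y":-0.202,"z":0.072,"rz":-0.022,"fingers":1},{"rx":0,"ry":0,"x":0.341,"y":-0.202,"z":0.072,"rz":-0.022,"fingers":1}], squeeze=60)

```text
time: 2.9
ee_pos: [0.4622, -0.2857, 0.2204]
eef_rot: [0.972, 0.237, -0.0, 0.0]
ft_force: [-0.5, -0.7, 0.3]
width: 0.0871
```

Run:
```python
from h import *
d=snap('wrist','wrist2'); W=cloud(d).reshape(-1,3); W=W[~np.isnan(W[:,0])]
m=lambda z0,z1,x0=.3,x1=.56: W[(W[:,2]>z0)&(W[:,2]<z1)&(W[:,0]>x0)&(W[:,0]<x1)&(W[:,1]>-.36)&(W[:,1]<-.2)]
for n,P in dict(hand=m(.038,.05),head=m(.058,.07)).items():
    if len(P)<5: print(n,len(P));continue
    print(n,len(P),P.mean(0).round(4),cv2.minAreaRect((P[:,:2]*1000).astype(np.float32)),cv2.minEnclosingCircle((P[:,:2]*1000).astype(np.float32)))
delta([.4627,-.2849,.083],27.5)
```

```text
hand 3367 [ 0.4395 -0.2921  0.0441] ((458.8104248046875, -285.13250732421875), (130.26402282714844, 29.361827850341797), 26.728656768798828) ((456.62835693359375, -281.44207763671875), 65.66647338867188)
head 3814 [ 0.4986 -0.2653  0.0644] ((498.2088623046875, -265.6329040527344), (42.859580993652344, 43.01702117919922), 36.34126281738281) ((498.05523681640625, -265.67205810546875), 22.00778579711914)
t 2.95 pos [ 0.462  -0.2859  0.2204] xang 27.34 w 0.0871 F [-0.2 -0.5  0.9]
xyz [ 0.0011 -0.0007  0.1374] rot [ 0.0001  0.0001 -0.0004]
```

View pics/wrist2.png

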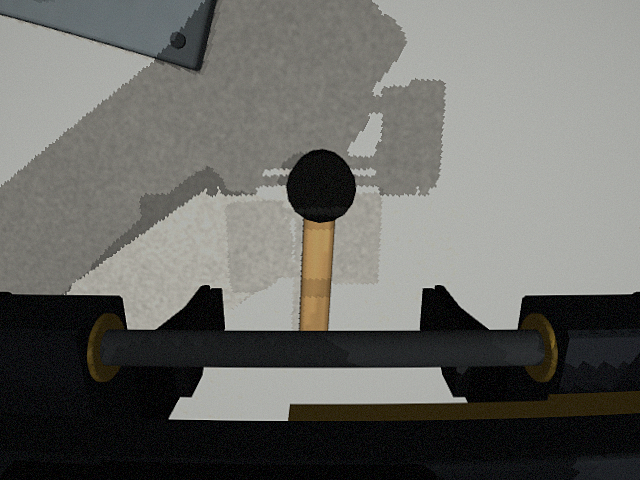

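The mallet is between the fingers: head at (321,185), handle running down to (315,330), slightly skewed to the tool.

Run:
```python
from h import *
d=snap('wrist','wrist3'); W=cloud(d).reshape(-1,3); W=W[~np.isnan(W[:,0])]
P=W[(W[:,2]>.042)&(W[:,2]<.048)&(W[:,0]>.3)&(W[:,1]<-.2)&(W[:,1]>-.36)]
hc=np.array([.4981,-.2657]); P=P[np.linalg.norm(P[:,:2]-hc,axis=1)>.025]
P=P[np.linalg.norm(P[:,:2]-hc,axis=1)<.15]
print(len(P),cv2.minAreaRect((P[:,:2]*1000).astype(np.float32)))
v=cv2.fitLine(P[:,:2].astype(np.float32),cv2.DIST_L2,0,1e-4,1e-4).ravel();print(v,np.degrees(np.arctan2(v[1],v[0])))
m=P[:,:2].mean(0)-hc; print('from head',np.degrees(np.arctan2(-m[1],-m[0])),np.linalg.norm(m))
```

```text
3175 ((437.28497314453125, -293.0946044921875), (85.0424575805664, 21.542713165283203), 24.216691970825195)
[ 0.9114537   0.41140267  0.43882075 -0.2924355 ] 24.292978
from head 24.27582632309616 0.06502934270453391
```

```bash
python3 -c "
from h import *
delta([.4598,-.2830,.083],24.3)"
```

```text
t 3.0 pos [ 0.462  -0.286   0.2204] xang 27.33 w 0.087 F [-0.1 -0.  -0.6]
xyz [-0.0006 -0.0038  0.1374] rot [0.0001 0.     0.0084]
```

>>> drive_tool(plan=[{"rx":0,"ry":0,"x":0,"y":-0.004,"z":0.02,"rz":0.0084,"fingers":1},{"rx":0,"ry":0,"x":0,"y":-0.004,"z":0.06,"rz":0.0084,"fingers":1},{"rx":0,"ry":0,"x":-0.001,"y":-0.004,"z":0.1,"rz":0.0084,"fingers":1},{"rx":0,"ry":0,"x":-0.001,"y":-0.004,"z":0.125,"rz":0.0084,"fingers":1},{"rx":0,"ry":0,"x":-0.001,"y":-0.004,"z":0.137,"rz":0.0084,"fingers":1},{"rx":0,"ry":0,"x":-0.001,"y":-0.004,"z":0.137,"rz":0.0084,"fingers":1},{"rx":0,"ry":0,"x":-0.001,"y":-0.004,"z":0.137,"rz":0.0084,"fingers":0},{"rx":0,"ry":0,"x":-0.001,"y":-0.004,"z":0.137,"rz":0.0084,"fingers":0},{"rx":0,"ry":0,"x":-0.001,"y":-0.004,"z":0.137,"rz":0.0084,"fingers":0},{"rx":0,"ry":0,"x":-0.001,"y":-0.004,"z":0.137,"rz":0.0084,"fingers":0},{"rx":0,"ry":0,"x":-0.001,"y":-0.004,"z":0.137,"rz":0.0084,"fingers":0},{"rx":0,"ry":0,"x":-0.001,"y":-0.004,"z":0.137,"rz":0.0084,"fingers":0}], squeeze=60)

```text
time: 4.5
ee_pos: [0.46, -0.2816, 0.0832]
eef_rot: [0.977, 0.212, -0.0, -0.0]
ft_force: [-1.0, 0.1, -0.5]
width: 0.035
```

>>> drive_tool(plan=[{"rx":0,"ry":0,"rz":0,"x":0,"y":0,"z":0,"fingers":0},{"rx":0,"ry":0,"rz":0,"x":0,"y":0,"z":0,"fingers":0},{"rx":0,"ry":0,"rz":0,"x":0,"y":0,"z":0,"fingers":0},{"rx":0,"ry":0,"rz":0,"x":0,"y":0,"z":0,"fingers":0}])

```text
time: 5.0
ee_pos: [0.46, -0.2818, 0.0833]
eef_rot: [0.977, 0.211, -0.0, 0.0]
ft_force: [0.9, -0.7, -0.8]
width: 0.0213
```

>>> drive_tool(plan=[{"rx":0,"ry":0,"rz":0,"x":0,"y":0,"z":-0.01,"fingers":0},{"rx":0,"ry":0,"rz":0,"x":0,"y":0,"z":-0.03,"fingers":0},{"rx":0,"ry":0,"rz":0,"x":0,"y":0,"z":-0.06,"fingers":0},{"rx":0,"ry":0,"rz":0,"x":0,"y":0,"z":-0.085,"fingers":0},{"rx":0,"ry":0,"rz":0,"x":0,"y":0,"z":-0.097,"fingers":0},{"rx":0,"ry":0,"rz":0,"x":0,"y":0,"z":-0.097,"fingers":0},{"rx":0,"ry":0,"rz":0,"x":0,"y":0,"z":-0.097,"fingers":0}])

```text
time: 5.88
ee_pos: [0.4595, -0.2813, 0.1792]
eef_rot: [0.977, 0.212, -0.001, -0.001]
ft_force: [-0.5, 0.5, -3.7]
width: 0.0212
```

Run:
```python
from h import *
d=snap('wrist','wrist4'); W=cloud(d).reshape(-1,3); W=W[~np.isnan(W[:,0])]
P=W[(W[:,2]>.152)&(W[:,2]<.172)&(W[:,0]>.47)&(W[:,0]<.53)&(W[:,1]<-.23)&(W[:,1]>-.3)]
print(len(P),P.mean(0),cv2.minEnclosingCircle((P[:,:2]*1000).astype(np.float32)))
c,_=cv2.solve(np.c_[P[:,:2],np.ones(len(P))],P[:,2:],flags=cv2.DECOMP_SVD)[1],0
print('plane tilt deg',np.degrees(np.arctan(c.ravel()[:2])))
delta([.59-.042*.911,-.09-.042*.4115,.18],24.3)
snap('side','side4')
```

```text
16637 [ 0.49852848 -0.26364875  0.16013105] ((491.34368896484375, -270.6436462402344), 30.78263282775879)
plane tilt deg [-1.17689058 -0.65522055]
t 5.92 pos [ 0.4595 -0.2814  0.1791] xang 24.42 w 0.0215 F [ 0.5 -0.1 -3. ]
xyz [ 0.1559 -0.1204 -0.0009] rot [-0.0002  0.0002  0.0003]
```

View pics/wrist4.png

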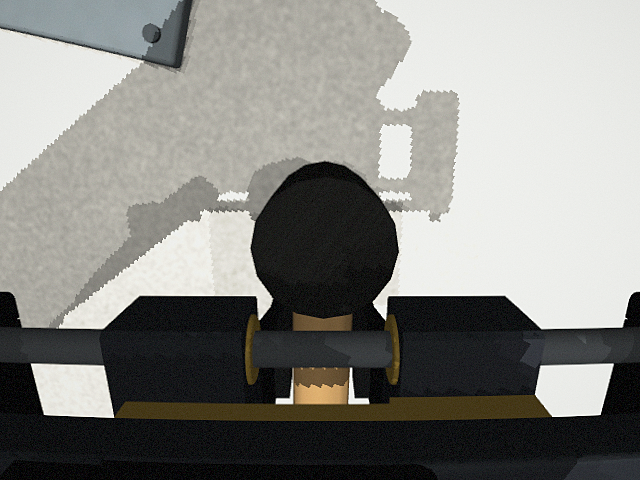

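View pics/side4.png

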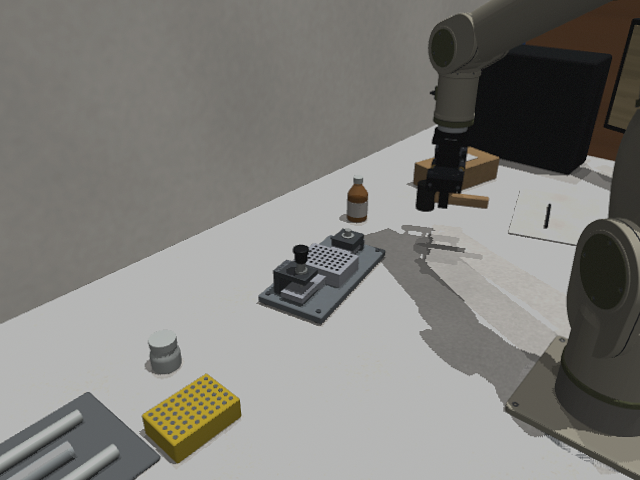

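The mallet is held level in both views (head at (325,240) in wrist, (425,195) in side). Next I'll move it over the peg.

```bash
python3 -c "
from h import *
delta([.5544,-.1065,.18],24.4)"
```

```text
t 5.97 pos [ 0.4596 -0.2814  0.1792] xang 24.42 w 0.0213 F [-0.6 -0.2 -3. ]
xyz [ 0.1586 -0.12   -0.0008] rot [-0.0002  0.0002  0.0001]
```

>>> drive_tool(plan=[{"rx":0,"ry":0,"rz":0,"x":0.02,"y":-0.015,"z":-0.001,"fingers":0},{"rx":0,"ry":0,"rz":0,"x":0.05,"y":-0.038,"z":-0.001,"fingers":0},{"rx":0,"ry":0,"rz":0,"x":0.08,"y":-0.06,"z":-0.001,"fingers":0},{"rx":0,"ry":0,"rz":0,"x":0.11,"y":-0.083,"z":-0.001,"fingers":0},{"rx":0,"ry":0,"rz":0,"x":0.14,"y":-0.106,"z":-0.001,"fingers":0},{"rx":0,"ry":0,"rz":0,"x":0.159,"y":-0.12,"z":-0.001,"fingers":0},{"rx":0,"ry":0,"rz":0,"x":0.159,"y":-0.12,"z":-0.001,"fingers":0},{"rx":0,"ry":0,"rz":0,"x":0.159,"y":-0.12,"z":-0.001,"fingers":0}])

```text
time: 6.98
ee_pos: [0.5547, -0.1074, 0.1806]
eef_rot: [0.977, 0.211, -0.001, 0.0]
ft_force: [-0.5, 0.2, -3.7]
width: 0.0213
```

Run:
```python
from h import *
delta([.5544,-.1065,.148],24.4)
for c in ['side','scene']:
    d=snap(c,c+'5'); W=cloud(d).reshape(-1,3)
    P=W[(W[:,2]>.155)&(W[:,2]<.164)&(W[:,0]>.5)&(W[:,0]<.68)&(W[:,1]<-.03)&(W[:,1]>-.16)]
    print(c,len(P),P.mean(0) if len(P) else '',cv2.minAreaRect((P[:,:2]*1000).astype(np.float32)) if len(P) else '')
a=cv2.imread('pics/side5.png')[150:330,270:470]; b=cv2.imread('pics/scene5.png')[130:310,190:390]
cv2.imwrite('pics/c5.png',np.hstack([cv2.resize(a,(400,360)),cv2.resize(b,(400,360))]))
```

```text
t 6.97 pos [ 0.5547 -0.1074  0.1806] xang 24.38 w 0.0213 F [-0.5  0.2 -3.7]
xyz [ 0.0001 -0.0009  0.0326] rot [-0.      0.0002 -0.    ]
side 10 [ 0.60618051 -0.0726401   0.15846672] ((606.5863037109375, -73.13812255859375), (2.219050407409668, 20.73110580444336), 38.96637725830078)
scene 323 [ 0.58916383 -0.09446966  0.15981946] ((582.18994140625, -99.49520874023438), (71.15048217773438, 51.502262115478516), 15.124786376953125)
```

View pics/c5.png

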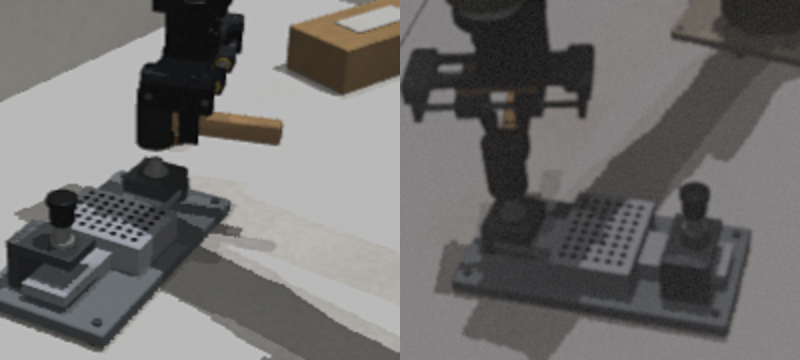

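Both views show the head directly over the peg, so I'll press it down slowly.

>>> drive_tool(plan=[{"rx":0,"ry":0,"rz":0,"x":0,"y":-0.001,"z":0.008,"fingers":0},{"rx":0,"ry":0,"rz":0,"x":0,"y":-0.001,"z":0.015,"fingers":0},{"rx":0,"ry":0,"rz":0,"x":0,"y":-0.001,"z":0.018,"fingers":0},{"rx":0,"ry":0,"rz":0,"x":0,"y":-0.001,"z":0.02,"fingers":0},{"rx":0,"ry":0,"rz":0,"x":0,"y":-0.001,"z":0.022,"fingers":0},{"rx":0,"ry":0,"rz":0,"x":0,"y":-0.001,"z":0.024,"fingers":0},{"rx":0,"ry":0,"rz":0,"x":0,"y":-0.001,"z":0.026,"fingers":0}])

```text
time: 7.95
ee_pos: [0.5549, -0.1058, 0.1556]
eef_rot: [0.977, 0.212, 0.0, 0.0]
ft_force: [-3.0, -0.8, 2.8]
width: 0.0214
```

>>> drive_tool(plan=[{"rx":0,"ry":0,"rz":0,"x":0,"y":0,"z":0.002,"fingers":0},{"rx":0,"ry":0,"rz":0,"x":0,"y":0,"z":0.004,"fingers":0},{"rx":0,"ry":0,"rz":0,"x":0,"y":0,"z":0.005,"fingers":0},{"rx":0,"ry":0,"rz":0,"x":0,"y":0,"z":0.006,"fingers":0}])

```text
time: 8.45
ee_pos: [0.5549, -0.1058, 0.1493]
eef_rot: [0.977, 0.211, 0.0, 0.0]
ft_force: [-3.1, -0.6, 2.6]
width: 0.0213
```

>>> drive_tool(plan=[{"rx":0,"ry":0,"rz":0,"x":0,"y":0,"z":0.001,"fingers":0},{"rx":0,"ry":0,"rz":0,"x":0,"y":0,"z":0.002,"fingers":0},{"rx":0,"ry":0,"rz":0,"x":0,"y":0,"z":0.002,"fingers":0}])

```text
time: 8.82
ee_pos: [0.5549, -0.1058, 0.1479]
eef_rot: [0.977, 0.211, 0.0, 0.0]
ft_force: [-6.4, -0.5, 9.0]
width: 0.0216
```

Run:
```python
from h import *
delta([.5544,-.1065,.148],24.4)
for c in ['side','scene']: snap(c,c+'6')
a=cv2.imread('pics/side6.png')[150:330,270:470]; b=cv2.imread('pics/scene6.png')[130:310,190:390]
cv2.imwrite('pics/c6.png',np.hstack([cv2.resize(a,(400,360)),cv2.resize(b,(400,360))]))
```

```text
t 8.82 pos [ 0.5549 -0.1058  0.1479] xang 24.41 w 0.0216 F [-6.4 -0.5  9. ]
xyz [-0.0007  0.0004 -0.0001] rot [0.0001 0.     0.    ]
```

View pics/c6.png

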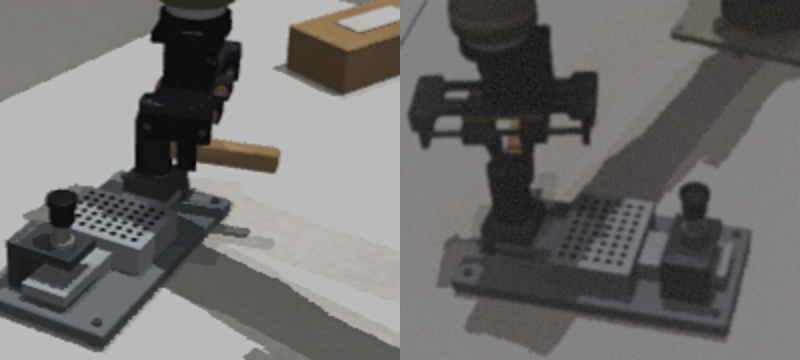

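Contact force jumped to about 12.7 N with the face at 65 mm, so the peg is at its stop. I'll give one small extra push, then lift.

>>> drive_tool(plan=[{"rx":0,"ry":0,"rz":0,"x":0,"y":0,"z":0.001,"fingers":0},{"rx":0,"ry":0,"rz":0,"x":0,"y":0,"z":0.001,"fingers":0}])

```text
time: 9.18
ee_pos: [0.5549, -0.106, 0.1476]
eef_rot: [0.977, 0.211, 0.0, 0.001]
ft_force: [-10.0, -0.4, 16.6]
width: 0.0214
```

>>> drive_tool(plan=[{"rx":0,"ry":0,"rz":0,"x":0,"y":0,"z":-0.004,"fingers":0},{"rx":0,"ry":0,"rz":0,"x":0,"y":0,"z":-0.02,"fingers":0},{"rx":0,"ry":0,"rz":0,"x":0,"y":0,"z":-0.045,"fingers":0},{"rx":0,"ry":0,"rz":0,"x":0,"y":0,"z":-0.055,"fingers":0},{"rx":0,"ry":0,"rz":0,"x":0,"y":0,"z":-0.055,"fingers":0},{"rx":0,"ry":0,"rz":0,"x":0,"y":0,"z":-0.055,"fingers":0}])

```text
time: 9.93
ee_pos: [0.5544, -0.1057, 0.2003]
eef_rot: [0.977, 0.212, -0.001, -0.0]
ft_force: [0.4, -0.7, -3.7]
width: 0.0216
```

Run:
```python
from h import *
delta([.46,-.2818,.2],24.4)
for c in ['side','scene','wrist']: snap(c,c+'7')
a=cv2.imread('pics/side7.png')[150:330,270:470]; b=cv2.imread('pics/scene7.png')[130:310,190:390]
cv2.imwrite('pics/c7.png',np.hstack([cv2.resize(a,(400,360)),cv2.resize(b,(400,360))]))
```

```text
t 9.93 pos [ 0.5544 -0.1057  0.2003] xang 24.42 w 0.0216 F [ 0.4 -0.7 -3.7]
xyz [-0.1587  0.1213  0.0004] rot [-0.0001  0.0002  0.0001]
```

View pics/c7.png

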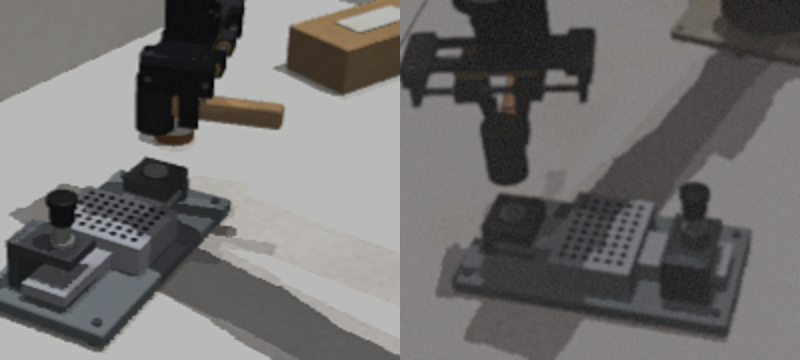

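View pics/wrist7.png

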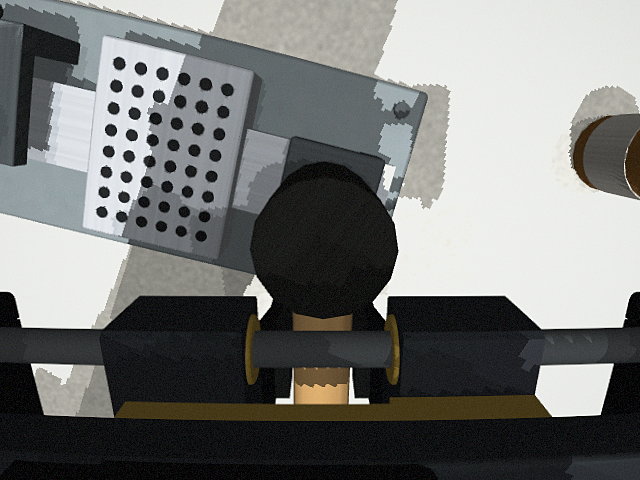

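The peg is now nearly flush (left crop ~(155,170)), and the mallet hasn't shifted in the grip. I'll take it back to where it stood.

>>> drive_tool(plan=[{"rx":0,"ry":0,"rz":0,"x":-0.02,"y":0.015,"z":0,"fingers":0},{"rx":0,"ry":0,"rz":0,"x":-0.055,"y":0.042,"z":0,"fingers":0},{"rx":0,"ry":0,"rz":0,"x":-0.09,"y":0.069,"z":0,"fingers":0},{"rx":0,"ry":0,"rz":0,"x":-0.125,"y":0.095,"z":0.01,"fingers":0},{"rx":0,"ry":0,"rz":0,"x":-0.15,"y":0.115,"z":0.03,"fingers":0},{"rx":0,"ry":0,"rz":0,"x":-0.159,"y":0.121,"z":0.06,"fingers":0},{"rx":0,"ry":0,"rz":0,"x":-0.159,"y":0.121,"z":0.09,"fingers":0},{"rx":0,"ry":0,"rz":0,"x":-0.159,"y":0.121,"z":0.105,"fingers":0},{"rx":0,"ry":0,"rz":0,"x":-0.159,"y":0.121,"z":0.111,"fingers":0},{"rx":0,"ry":0,"rz":0,"x":-0.159,"y":0.121,"z":0.113,"fingers":0},{"rx":0,"ry":0,"rz":0,"x":-0.159,"y":0.121,"z":0.114,"fingers":0},{"rx":0,"ry":0,"rz":0,"x":-0.159,"y":0.121,"z":0.114,"fingers":0}])

```text
time: 11.58
ee_pos: [0.4604, -0.2818, 0.0879]
eef_rot: [0.977, 0.212, 0.0, 0.0]
ft_force: [-0.4, 0.9, -3.7]
width: 0.0215
```

>>> drive_tool(plan=[{"rx":0,"ry":0,"rz":0,"x":0,"y":0,"z":0.002,"fingers":0},{"rx":0,"ry":0,"rz":0,"x":0,"y":0,"z":0.003,"fingers":0},{"rx":0,"ry":0,"rz":0,"x":0,"y":0,"z":0.004,"fingers":0},{"rx":0,"ry":0,"rz":0,"x":0,"y":0,"z":0.004,"fingers":0}])

```text
time: 12.08
ee_pos: [0.4601, -0.2816, 0.0833]
eef_rot: [0.977, 0.212, 0.0, 0.0]
ft_force: [-0.1, 0.1, -2.0]
width: 0.0216
```

Contact is starting, so I'll go down 0.5 mm more and release.

>>> drive_tool(plan=[{"rx":0,"ry":0,"rz":0,"x":0,"y":0,"z":0.0005,"fingers":0},{"rx":0,"ry":0,"rz":0,"x":0,"y":0,"z":0.0005,"fingers":0},{"rx":0,"ry":0,"rz":0,"x":0,"y":0,"z":0.0005,"fingers":1},{"rx":0,"ry":0,"rz":0,"x":0,"y":0,"z":0.0005,"fingers":1},{"rx":0,"ry":0,"rz":0,"x":0,"y":0,"z":0.0005,"fingers":1},{"rx":0,"ry":0,"rz":0,"x":0,"y":0,"z":0.0005,"fingers":1},{"rx":0,"ry":0,"rz":0,"x":0,"y":0,"z":0.0005,"fingers":1},{"rx":0,"ry":0,"rz":0,"x":0,"y":0,"z":0.0005,"fingers":1},{"rx":0,"ry":0,"rz":0,"x":0,"y":0,"z":0.0005,"fingers":1},{"rx":0,"ry":0,"rz":0,"x":0,"y":0,"z":0.0005,"fingers":1}])

```text
time: 13.32
ee_pos: [0.4601, -0.2816, 0.0828]
eef_rot: [0.977, 0.212, 0.0, 0.0]
ft_force: [0.1, 0.2, -0.3]
width: 0.0857
```

>>> drive_tool(plan=[{"rx":0,"ry":0,"rz":0,"x":0,"y":0,"z":-0.01,"fingers":1},{"rx":0,"ry":0,"rz":0,"x":0,"y":0,"z":-0.03,"fingers":1},{"rx":0,"ry":0,"rz":0,"x":0,"y":0,"z":-0.07,"fingers":1},{"rx":0,"ry":0,"rz":0,"x":0,"y":0,"z":-0.11,"fingers":1},{"rx":0,"ry":0,"rz":0,"x":0,"y":0,"z":-0.137,"fingers":1},{"rx":0,"ry":0,"rz":0,"x":0,"y":0,"z":-0.137,"fingers":1},{"rx":0,"ry":0,"rz":0,"x":0,"y":0,"z":-0.137,"fingers":1}])

```text
time: 14.2
ee_pos: [0.4598, -0.2815, 0.2195]
eef_rot: [0.977, 0.212, -0.0, -0.0]
ft_force: [-0.2, 0.3, -0.1]
width: 0.087
```

Run:
```python
from h import *
d=snap('wrist','wrist8'); W=cloud(d).reshape(-1,3); W=W[~np.isnan(W[:,0])]
P=W[(W[:,2]>.055)&(W[:,2]<.075)&(W[:,0]>.46)&(W[:,0]<.54)&(W[:,1]<-.22)&(W[:,1]>-.31)]
print(len(P),P.mean(0),cv2.minEnclosingCircle((P[:,:2]*1000).astype(np.float32)))
for c in ['side','scene']:
    d=snap(c,c+'8')
    W=cloud(d).reshape(-1,3)
    P=W[(W[:,2]>.062)&(W[:,2]<.09)&(abs(W[:,0]-.593)<.012)&(abs(W[:,1]+.09)<.012)]
    print(c,'peg',len(P),np.percentile(P[:,2],[50,90,100]) if len(P) else '', [(x['centre'],x['confidence']) for x in nets.find_in('plunger_knob',c)[:1]])
    P=W[(W[:,2]>.119)&(W[:,2]<.135)&(abs(W[:,0]-.557)<.03)&(abs(W[:,1]-.106)<.03)]
    print(len(P),P.mean(0) if len(P) else '', cv2.minEnclosingCircle((P[:,:2]*1000).astype(np.float32)) if len(P) else '')
# hover over knob
delta([.5565,.106,.25],10.4)
```

```text
3848 [ 0.49817518 -0.26409994  0.06439933] ((497.62786865234375, -264.1656494140625), 22.071496963500977)
side peg 23 [0.06334271 0.06521847 0.06547381] [([0.5476, 0.1103, 0.1225], 0.81)]
147 [0.55294581 0.1110695  0.12612664] ((555.8773193359375, 108.48878479003906), 16.70679473876953)
scene peg 40 [0.06316677 0.06541631 0.06641655] [([0.5694, 0.1058, 0.1275], 0.58)]
163 [0.56002371 0.10403754 0.1265074 ] ((557.9052124023438, 103.279296875), 16.16840171813965)
t 14.45 pos [ 0.4598 -0.2815  0.219 ] xang 24.42 w 0.087 F [-0.1 -1.1 -0.3]
xyz [ 0.2482 -0.3128 -0.0308] rot [-0.0002  0.0001  0.039 ]
```

View pics/side8.png

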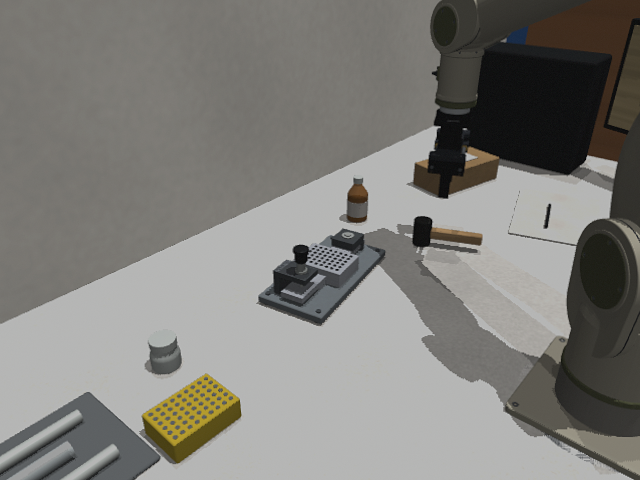

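The mallet is upright on the bench at (422,235), and the peg top measures about 65 mm. I'll move over to the knob.

>>> drive_tool(plan=[{"rx":0,"ry":0,"rz":0.004,"x":0.03,"y":-0.037,"z":-0.01,"fingers":1},{"rx":0,"ry":0,"rz":0.01,"x":0.065,"y":-0.082,"z":-0.02,"fingers":1},{"rx":0,"ry":0,"rz":0.016,"x":0.1,"y":-0.126,"z":-0.03,"fingers":1},{"rx":0,"ry":0,"rz":0.022,"x":0.135,"y":-0.17,"z":-0.031,"fingers":1},{"rx":0,"ry":0,"rz":0.028,"x":0.17,"y":-0.214,"z":-0.031,"fingers":1},{"rx":0,"ry":0,"rz":0.034,"x":0.205,"y":-0.258,"z":-0.031,"fingers":1},{"rx":0,"ry":0,"rz":0.039,"x":0.235,"y":-0.296,"z":-0.031,"fingers":1},{"rx":0,"ry":0,"rz":0.039,"x":0.248,"y":-0.313,"z":-0.031,"fingers":1},{"rx":0,"ry":0,"rz":0.039,"x":0.248,"y":-0.313,"z":-0.031,"fingers":1},{"rx":0,"ry":0,"rz":0.039,"x":0.248,"y":-0.313,"z":-0.031,"fingers":1}])

```text
time: 15.7
ee_pos: [0.5564, 0.1047, 0.2504]
eef_rot: [0.996, 0.09, -0.0, 0.0]
ft_force: [0.7, -1.0, 0.1]
width: 0.0867
```

Run:
```python
from h import *
d=snap('wrist','wrist9'); W=cloud(d).reshape(-1,3); W=W[~np.isnan(W[:,0])]
P=W[(W[:,2]>.118)&(W[:,2]<.137)&(abs(W[:,0]-.557)<.035)&(abs(W[:,1]-.106)<.035)]
print(len(P),P.mean(0) if len(P) else '', cv2.minEnclosingCircle((P[:,:2]*1000).astype(np.float32)) if len(P) else '')
delta([.5565,.106,.172],10.4)
```

```text
2414 [0.55663828 0.10578504 0.1288984 ] ((555.1183471679688, 105.39152526855469), 16.268394470214844)
t 15.75 pos [0.5565 0.1044 0.2505] xang 10.28 w 0.0871 F [-0.2 -0.8  0. ]
xyz [ 0.0004 -0.0017  0.0785] rot [ 0.0001  0.0001 -0.0003]
```

View pics/wrist9.png

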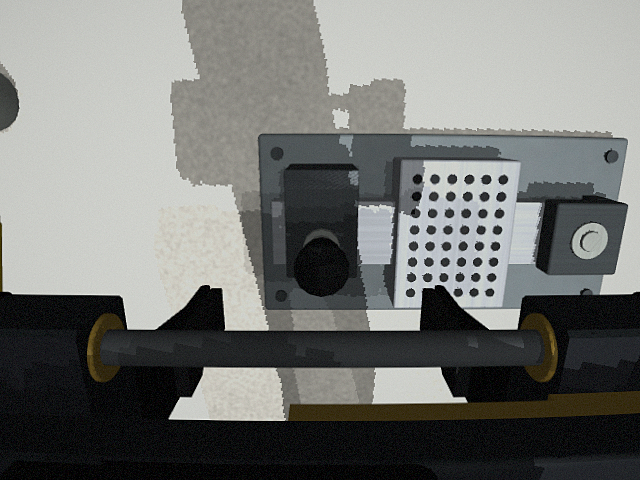

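The knob is centred between the fingers at (320,266), and the peg at right (588,240) is driven. Descending and gripping the knob.

>>> drive_tool(plan=[{"rx":0,"ry":0,"rz":0,"x":0,"y":-0.001,"z":0.015,"fingers":1},{"rx":0,"ry":0,"rz":0,"x":0,"y":-0.001,"z":0.045,"fingers":1},{"rx":0,"ry":0,"rz":0,"x":0,"y":-0.001,"z":0.07,"fingers":1},{"rx":0,"ry":0,"rz":0,"x":0,"y":-0.001,"z":0.08,"fingers":1},{"rx":0,"ry":0,"rz":0,"x":0,"y":-0.001,"z":0.08,"fingers":1},{"rx":0,"ry":0,"rz":0,"x":0,"y":-0.001,"z":0.08,"fingers":0},{"rx":0,"ry":0,"rz":0,"x":0,"y":-0.001,"z":0.08,"fingers":0},{"rx":0,"ry":0,"rz":0,"x":0,"y":-0.001,"z":0.08,"fingers":0},{"rx":0,"ry":0,"rz":0,"x":0,"y":-0.001,"z":0.08,"fingers":0},{"rx":0,"ry":0,"rz":0,"x":0,"y":-0.001,"z":0.08,"fingers":0},{"rx":0,"ry":0,"rz":0,"x":0,"y":-0.001,"z":0.08,"fingers":0},{"rx":0,"ry":0,"rz":0,"x":0,"y":-0.001,"z":0.08,"fingers":0}], squeeze=60)

```text
time: 17.25
ee_pos: [0.5566, 0.1053, 0.1707]
eef_rot: [0.996, 0.09, 0.0, 0.001]
ft_force: [0.6, -6.9, 1.4]
width: 0.0294
```

>>> drive_tool(plan=[{"rx":0,"ry":0,"rz":0,"x":0,"y":0,"z":0,"fingers":0},{"rx":0,"ry":0,"rz":0,"x":0,"y":0,"z":0,"fingers":0},{"rx":0,"ry":0,"rz":0,"x":0,"y":0,"z":0,"fingers":0},{"rx":0,"ry":0,"rz":0,"x":0,"y":0,"z":0,"fingers":0}])

```text
time: 17.75
ee_pos: [0.5566, 0.1053, 0.1707]
eef_rot: [0.996, 0.09, -0.0, 0.001]
ft_force: [0.7, -5.7, 0.2]
width: 0.0291
```

>>> drive_tool(plan=[{"rx":0,"ry":0,"rz":0,"x":0,"y":0,"z":-0.003,"fingers":0},{"rx":0,"ry":0,"rz":0,"x":0,"y":0,"z":-0.006,"fingers":0},{"rx":0,"ry":0,"rz":0,"x":0,"y":0,"z":-0.009,"fingers":0},{"rx":0,"ry":0,"rz":0,"x":0,"y":0,"z":-0.012,"fingers":0},{"rx":0,"ry":0,"rz":0,"x":0,"y":0,"z":-0.015,"fingers":0},{"rx":0,"ry":0,"rz":0,"x":0,"y":0,"z":-0.017,"fingers":0},{"rx":0,"ry":0,"rz":0,"x":0,"y":0,"z":-0.019,"fingers":0},{"rx":0,"ry":0,"rz":0,"x":0,"y":0,"z":-0.019,"fingers":0}])

```text
time: 18.75
ee_pos: [0.5565, 0.1053, 0.1887]
eef_rot: [0.996, 0.09, -0.0, 0.001]
ft_force: [4.8, -4.5, -9.9]
width: 0.029
```

Run:
```python
from h import *
delta([.5566,.1053,.19],10.3)
for c in ['side','scene']:
    d=snap(c,c+'10'); W=cloud(d).reshape(-1,3)
    P=W[(W[:,2]>.085)&(W[:,2]<.17)&(abs(W[:,0]-.557)<.016)&(abs(W[:,1]-.106)<.016)]; print(c,np.percentile(P[:,2],[1,10,50,90,99]).round(4))
a=cv2.imread('pics/side10.png')[190:330,230:390]; b=cv2.imread('pics/scene10.png')[160:300,260:420]
cv2.imwrite('pics/c10.png',np.hstack([cv2.resize(a,(400,350)),cv2.resize(b,(400,350))]))
```

```text
t 18.75 pos [0.5565 0.1053 0.1887] xang 10.3 w 0.029 F [ 4.8 -4.5 -9.9]
xyz [ 0.0001  0.     -0.0013] rot [0.0002 0.0001 0.    ]
side [0.0857 0.0916 0.1321 0.15   0.1623]
scene [0.0866 0.0943 0.1369 0.1467 0.1625]
```

View pics/c10.png

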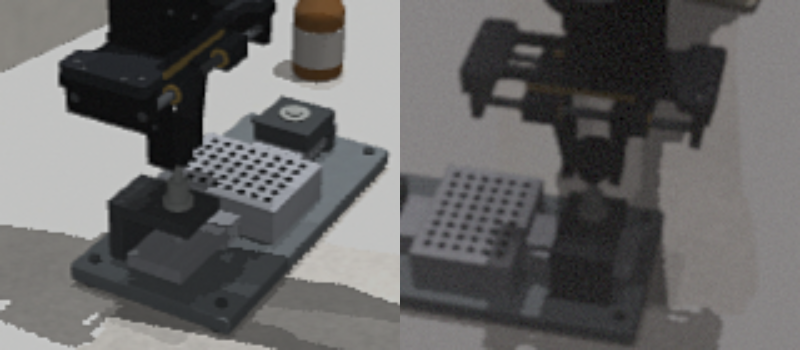

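The pull is 9.9 N at 18 mm of travel, which matches the spring with no slip. Raising to the stop.

>>> drive_tool(plan=[{"rx":0,"ry":0,"rz":0,"x":0,"y":0,"z":-0.001,"fingers":0},{"rx":0,"ry":0,"rz":0,"x":0,"y":0,"z":-0.002,"fingers":0},{"rx":0,"ry":0,"rz":0,"x":0,"y":0,"z":-0.002,"fingers":0},{"rx":0,"ry":0,"rz":0,"x":0,"y":0,"z":-0.002,"fingers":0}])

```text
time: 19.35
ee_pos: [0.5565, 0.1053, 0.1905]
eef_rot: [0.996, 0.09, -0.0, 0.001]
ft_force: [5.0, -4.2, -10.0]
width: 0.0292
```

>>> drive_tool(plan=[{"rx":0,"ry":0,"rz":0,"x":0,"y":0,"z":0,"fingers":0},{"rx":0,"ry":0,"rz":0,"x":0,"y":0,"z":0,"fingers":0},{"rx":0,"ry":0,"rz":0,"x":0,"y":0,"z":0,"fingers":0},{"rx":0,"ry":0,"rz":0,"x":0,"y":0,"z":0,"fingers":0},{"rx":0,"ry":0,"rz":0,"x":0,"y":0,"z":0,"fingers":0},{"rx":0,"ry":0,"rz":0,"x":0,"y":0,"z":0,"fingers":0},{"rx":0,"ry":0,"rz":0,"x":0,"y":0,"z":0,"fingers":0},{"rx":0,"ry":0,"rz":0,"x":0,"y":0,"z":0,"fingers":0}])

```text
time: 20.35
ee_pos: [0.5565, 0.1053, 0.1905]
eef_rot: [0.996, 0.09, -0.0, 0.001]
ft_force: [6.2, -3.5, -10.5]
width: 0.0287
```

>>> drive_tool(plan=[{"rx":0,"ry":0,"rz":0,"x":0,"y":0,"z":-0.0005,"fingers":0},{"rx":0,"ry":0,"rz":0,"x":0,"y":0,"z":-0.001,"fingers":0},{"rx":0,"ry":0,"rz":0,"x":0,"y":0,"z":-0.001,"fingers":0},{"rx":0,"ry":0,"rz":0,"x":0,"y":0,"z":-0.001,"fingers":0}])

```text
time: 20.85
ee_pos: [0.5564, 0.1052, 0.1909]
eef_rot: [0.996, 0.09, -0.0, 0.001]
ft_force: [7.2, -3.1, -15.7]
width: 0.0291
```

>>> drive_tool(plan=[{"rx":0,"ry":0,"rz":0,"x":0,"y":0,"z":0,"fingers":0},{"rx":0,"ry":0,"rz":0,"x":0,"y":0,"z":0,"fingers":0},{"rx":0,"ry":0,"rz":0,"x":0,"y":0,"z":0,"fingers":0},{"rx":0,"ry":0,"rz":0,"x":0,"y":0,"z":0,"fingers":0}])

```text
time: 21.35
ee_pos: [0.5564, 0.1053, 0.1909]
eef_rot: [0.996, 0.09, -0.0, 0.001]
ft_force: [8.5, -3.3, -15.2]
width: 0.0291
```

Run:
```python
from h import *
snap('side','side11'); 
a=cv2.imread('pics/side11.png')[170:330,230:500]; cv2.imwrite('pics/c11.png',cv2.resize(a,(800,474)))
```

```text
(no output)
```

View pics/c11.png

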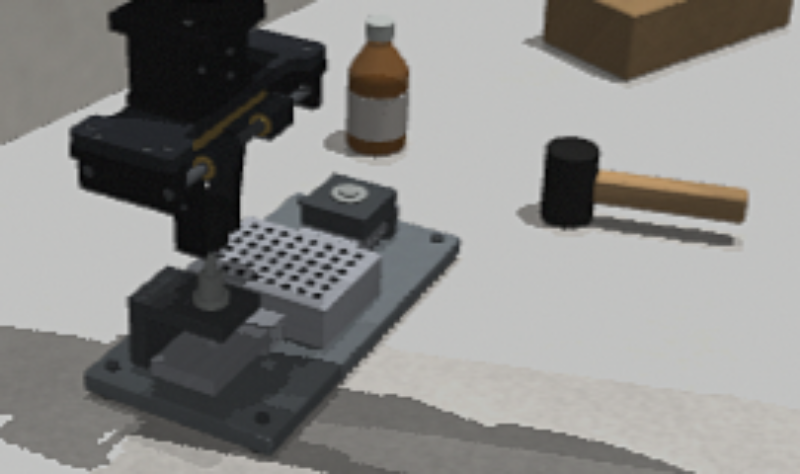

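The force rose to about 15 N with no further travel and held steady, so the plunger is at its stop. The mallet is standing at (570,180), the peg is flush, and the bottle is in place. Handing in.

```bash
python3 -c "
from h import *
print(workorder.close_job()); s=monitor.read_state(); print(s['time'],s['ee_pos'],s['ft_force'],s['width'])"
```

```text
the job is handed in; nothing more can be done
None
the job is handed in; nothing more can be done
```

I drove the peg home with the mallet, stood the mallet back where I found it, and handed the job in at about 21 s with the knob still held fully up. The system gives no verdict.

- **Peg:** the push force rose sharply, to about 20 N, with the mallet face at 65 mm. Two cameras then put the peg's top at about 65 mm, its height when fully home.
- **Mallet:** it stands upright, its top at 64 mm and within about 2 mm of its original spot, with the gripper clear of it.
- **Plunger:** the gripper rose about 20 mm. The pull was about 10 N, matching the spring, then 15 N against the stop, and it stayed steady for the last half second. The fingers hid the knob, so its lift comes from gripper height and force, not from a picture.
- **Bystanders:** the bottle is in place in the last picture. I did not re-measure the rack or the jar at the end, but the arm stayed well clear of both.

**Disagreements along the way:**
- The first move call was refused and had to be sent again with every value filled in.
- The first estimate of the handle's direction was about 3° off, and I corrected it from the wrist camera.
- The grip on the knob read 29 mm, between its 26 mm body and 32 mm rim, but it did not slip.
- The sideways force crept from about 5 N to 8.5 N while holding.

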